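# Index the greasing turntable and hold its guard open

## Task

With the guard shut, turn the fixture's turntable exactly one click counterclockwise (seen from above) so that the next cup comes under the nozzle; then lift the clear guard and hold it open at 60 degrees so that the technician can reach in. Finish while still holding the guard there, steady: it falls shut if let go. Leave everything else on the table where it is.

Things in the scene. Friction and masses are not known exactly. Their poses are not given: they have to be found in the camera images.
- fixture: greasing fixture fixed to the table: blue base plate, x -130 to 130, y -180 to 130, 20 mm thick. Origin on the table surface; x points from its front (robot side) to its back, y left, z up. It carries a steel turntable and, over the turntable's left edge, a shallow clear guard hinged at the back, with fixed walls behind it and at its left
- work_place (a point): fixed point at the nozzle tip, 64 mm above the table, at x 0, y 8 mm in the fixture's frame: a brass nozzle under the guard points down at the turntable cup below. The turntable (200 mm diameter, top face 42 mm above the table, axis at x 0, y -70 in the fixture's frame) carries six equal cups, 28 mm diameter, 16 mm tall, 60 degrees apart on a 78 mm radius
- turntable (a joint): turntable angle (rad), growing counterclockwise seen from above. Six detented clicks a turn, at multiples of 1.047 rad; after settling in the first half second it rests within 0.05 rad of click 0, and the next click is +1.047. Peak detent torque about 0.15 N m; past half way it pulls itself into the next click and stays there when let go
- hub_grip (a point): grip point on the turntable's axis, 120 mm above the table, in a black upright bar handle 64 mm long, 14 mm thick and 40 mm tall (95 to 135 mm above the table) that turns with the turntable. The point's x axis runs along the bar; at joint value 0 that is the fixture's x axis
- guard (a joint): opening angle of the guard (rad): 0 shut (flap level), 1.047 is 60 degrees, stop at 1.45. The hinge is free: the flap (clear panel 150 by 130 mm with aluminium edges and a 34 mm lip hanging from its front edge; 0.3 to 0.65 kg with its handle) falls shut from any angle when let go
- guard_handle (a point): middle of the guard's handle, a round steel bar 12 mm in diameter, 100 mm long, parallel to the fixture's y axis, on two side arms 60 mm in front of the guard's front edge; 85 mm above the table when shut, free space below down to 20 mm. It moves on an arc of 210 mm radius about guard_hinge, upward and away from the robot as the guard opens
- guard_hinge (a point): fixed point on the guard's hinge line, at the back of the guard, 85 mm above the table, at x 100, y 45 mm in the fixture's frame; the hinge line runs along the fixture's y axis
- motor: loose bystander: dental motor standing upright, stepped silver cylinder, 40 mm diameter, 95 mm tall; origin at the centre of its underside
- straight_handpiece: loose bystander: slim steel handpiece standing upright, 26 mm diameter at the foot, 115 mm tall; origin at the centre of its underside
- turbine_handpiece: loose bystander: steel turbine handpiece lying along its x axis, about 135 mm long, 16 mm thick; origin under the middle of its straight body
- oil_bottle: loose bystander: small white plastic bottle standing, 44 mm diameter, 120 mm tall; origin at the centre of its underside
- bearing_case: loose bystander: flat grey case with clear top, 92 x 72 x 30 mm; origin at the centre of its underside
- bearing_small: loose bystander: steel ring, 20 mm outside, 7 mm tall, lying on a front corner of the fixture's base plate; origin at the centre of its underside
- bearing_large: loose bystander: steel ring, 26 mm outside, 8 mm tall, lying on the table in front of the fixture; origin at the centre of its underside
- screwdriver: loose bystander: screwdriver with black handle lying on the table, 150 mm long; origin under its middle

How it is judged:
On the way, in this order (a step that is already met when the one before it is completed fails the run):
1. the turntable rests at the next click while the guard is shut (value of joint turntable between 0.947 and 1.147 rad and value of joint guard below 0.1 rad), for 0.2 s.
2. the guard is open at about 60 degrees, the turntable still at its new click (value of joint turntable between 0.947 and 1.147 rad and value of joint guard between 0.907 and 1.187 rad), for 0.2 s.
At the end, for the whole second after the job is handed in: the turntable rests within 0.1 rad of the next click (1.047 rad) and the robot is holding the guard still (touching it with over 0.5 N, nothing loose touching it) at 60 degrees, within 8 degrees (0.907 to 1.187 rad) (all of step 2 and velocity of joint guard between -0.1 and 0.1 rad/s and velocity of joint turntable between -0.1 and 0.1 rad/s and height (world z) of guard_handle above 0.2 m and (contact force between guard and the fingers above 0.5 N or contact force between guard and the arm above 0.5 N) and contact force between guard and motor below 0.2 N and contact force between guard and straight_handpiece below 0.2 N and contact force between guard and turbine_handpiece below 0.2 N and contact force between guard and oil_bottle below 0.2 N and contact force between guard and bearing_case below 0.2 N and contact force between guard and bearing_small below 0.2 N and contact force between guard and bearing_large below 0.2 N and contact force between guard and screwdriver below 0.2 N); the arm keeps its last pose, push and grip.
It fails at once if the guard is lifted before the turntable has reached the next click (value of joint guard above 0.25 rad and value of joint turntable below 0.9 rad).
It fails at once if the turntable is turned past the next click or to a click the other way (value of joint turntable above 1.57 rad or value of joint turntable below -0.52 rad).
It fails at once if a bystander is moved more than 30 mm or knocked over (distance of any of motor, straight_handpiece, turbine_handpiece, oil_bottle, bearing_case, bearing_small, bearing_large, screwdriver from where it was at the start of the episode above 0.03 m or angle between any of motor, straight_handpiece, oil_bottle's own z axis and vertical above 0.6 rad).
It also fails if it takes over 48 s, if anything falls off the work surface, if the arm or the gripper's body presses on something with over 40 N, if the wrist force passes 120 N, or if a joint passes its speed limit or range.

## Robot

A 6-joint arm with a two-finger parallel gripper is mounted at the origin on the work surface. World frame = base frame: x ahead of the robot, y to its left, z up, the work surface at z = 0. Lengths are in m, angles in rad, forces in N, time in s.
With the tool pointing down it reaches from about 0.35 to 0.775 m from the base axis. Payload 5.5 kg.
Tool frame: the origin (TCP) lies midway between the tips of the shut fingers; the grasp point (between the pads) lies env.grasp_offset behind it (env.grasp_offset is the distance from the TCP to the grasp point, in m); z points along the fingers, y is the line along which they close (so a half turn about z gives the same grasp; the last joint's range is limited). The gripper opens to 85 mm and grips with 20 to 120 N. Pads are 22 mm wide; open, the fingers measure 114 mm over their backs; the gripper's body (76 mm by 85 mm) begins 54 mm behind the grasp point. The pads swing forward as they close: fully open they stand 13 mm farther back than shut.
Start: joints at [0.991, 0.313, 0.046, 1.304, 0, 1.431], TCP at [0.245, 0.52, 0.231] pointing down, gripper open.
Joint ranges: [-2.76, 2.76], [-0.86, 1.69], [-1.03, 1.26], [-2.2, 2.34], [-1.47, 1.5], [-3.14, 3.14]. Speed limits (rad/s): [2.57, 2.57, 3.14, 3.14, 3.14, 3.14].

## Interface

Orientations are given as a unit quaternion [w, x, y, z].
In Python, from workcell import monitor, viewer, order, env gives the robot as it stands.
- The arm moves only by the tool carry_out, never from a script. Its argument "plan" is a list that holds one entry, the list of rows, each a list of 7 numbers: the turn, a rotation vector about the world's x, y, z in rad, then the shift along the world's x, y, z in mm, then the finger opening in mm, from 0 to 85.4. A call has 1 to 20 rows; each row is the pose to reach, as a shift and turn from the pose commanded when the call began; what a row does not reach only later rows make up. A row lasts 1/10 s, in which the tool goes at most 50 mm and 8.59 degrees, less where a joint would pass 70% of its speed; a pose out of reach is approached as far as the arm can. A call with a gripper value outside its range is refused whole. The fingers move at their own pace and stop on an object; "squeeze" is the grip in N (left out, the last holds). Time passes only in rows, so rows that repeat a pose let the fingers close. It gives the time, the measured TCP pose, the force, the opening and the grip force at its end, in the units of the state.
- monitor.get_state(): the state, without advancing time (a new reading comes with each control period).
- viewer.read_camera(name): name is "scene" or "top" or "wrist"; returns the picture (420x560x3 uint8, red, green, blue); there is no depth.
- viewer.calibration(name): a dict with "K" (3x3 intrinsics, pixels), "eye" and "rotation" of the camera in the world. Camera axes: x right, y down, z forward; pixel columns grow to the right and rows downward; lengths in m; the calibration is good to about 2 mm. A picture is of the moment at which its call begins: read the wrist's pose just before it. calibration takes no time and is no camera call; for the wrist camera it gives the pose at the moment of the call.
- order.hand_in(): hands the job in; it is judged then, once.
The state is a dict: "clock": time; "joint_pos": joint angles; "qvel": joint speeds; "tau": joint torques, N m; "tcp_pos": TCP position; "orientation": TCP orientation; "wrist_force": force on the tool from outside, world axes, zero at the start; "ft_torque": the same for the moment, N m; "finger_gap": finger opening in m; "grip_force": force on a finger pad.
Only numpy, scipy, OpenCV 4.12 (cv2) and the standard library are available. Lean on these libraries where they do the work, as an engineer would, in place of code of your own. Each camera call takes 0.05 s, during which the arm holds its last target. There are 200 camera calls.

## Working session

There is one attempt and no reset: what is moved stays moved. The work goes in short steps, Python scripts to look and compute and a tool call to move; the robot and the scene stay as the last step left them, time stands still between calls to the robot, and variables do not carry over. Pictures are saved under pics/ and viewed, at most 10 in all, crops included, and the job is handed in when it is done.

Besides the shell and the picture viewer there is one more tool, called by a JSON object that holds its "fn" and its "kwargs". carry_out: Moves the arm, as the interface text tells. Its arguments: {"type":"object","properties":{"plan":{"type":"array","items":{"type":"array","items":{"type":"array","items":{"type":"number"}}}},"squeeze":{"type":"number"}},"required":["plan"]}

```bash
mkdir -p pics; cat > h.py <<'E'
import numpy as np,cv2
from workcell import monitor,viewer,order,env
def snap(n,f):
    c=viewer.calibration(n); im=viewer.read_camera(n); cv2.imwrite('pics/'+f,cv2.cvtColor(np.asarray(im),cv2.COLOR_RGB2BGR)); return c
def ray(c,u,v,z):
    d=np.array(c['rotation'])@np.linalg.inv(np.array(c['K']))@np.array([u,v,1.]); e=np.array(c['eye']); return e+d*(z-e[2])/d[2]
def proj(c,p):
    q=np.array(c['rotation']).T@(np.array(p)-np.array(c['eye'])); q=np.array(c['K'])@q; return q[:2]/q[2]
E
python3 - <<'E'
from h import *
for n in('top','scene'):
    c=snap(n,n+'0.png');print(c)
print(monitor.get_state(),env.grasp_offset)
E
```

```text
{'K': array([[423.83261435,   0.        , 285.32871813],
       [  0.        , 423.83261435, 209.67974735],
       [  0.        ,   0.        ,   1.        ]]), 'eye': array([0.39446386, 0.02668938, 0.98173265]), 'rotation': array([ 0.07223191, -0.69341153,  0.71467245, -0.05662412])}
{'K': array([[417.76580998,   0.        , 280.94975433],
       [  0.        , 417.76580998, 214.86387116],
       [  0.        ,   0.        ,   1.        ]]), 'eye': array([ 0.88480588, -0.32595369,  0.74666536]), 'rotation': array([-0.29941626,  0.88457256,  0.339472  , -0.11242796])}
{'clock': 0.1, 'joint_pos': array([ 9.91368080e-01,  3.13944124e-01,  4.50841674e-02,  1.30361843e+00,
       -5.42629029e-06,  1.43119237e+00]), 'qvel': array([-0.00010039, -0.00028101,  0.00268098, -0.00111572, -0.00044852,
       -0.00085961]), 'tau': array([ 3.02460234e-03, -4.81726241e+01,  2.99243939e+01,  1.27433095e-02,
       -1.05255435e-04, -3.36529183e-05]), 'tcp_pos': array([0.24457754, 0.51987442, 0.2304839 ]), 'orientation': array([-2.93352311e-04,  2.18143806e-01,  9.75916273e-01, -7.88214370e-04]), 'wrist_force': array([ 0.57818761, -0.14675452,  0.65313784]), 'ft_torque': array([ 0.0024856 , -0.0393822 , -0.01307214]), 'grip_force': 0.0, 'finger_gap': 0.08550360258086918} 0.0187
```

View pics/top0.png

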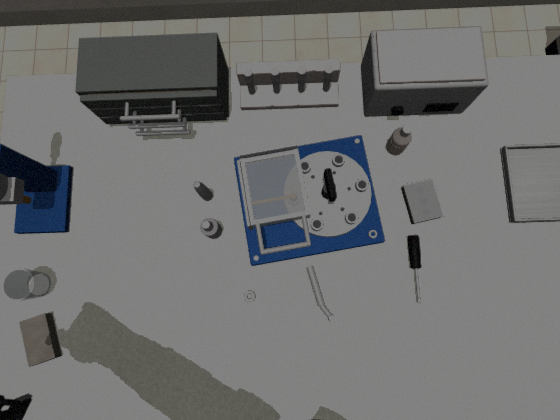

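View pics/scene0.png

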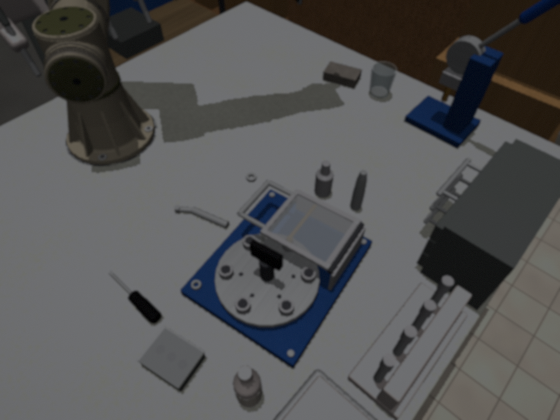

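The top view shows the blue plate with corners near (235,156), (361,137), (383,239) and (254,263). The guard handle bar is near (284,248), the hub bar near (329,184), and the motor and straight handpiece stand left of the plate at (210,228) and (203,190). I'll enlarge it.

```bash
sed -i "s/np.array(c\['rotation'\])/R(c)/g" h.py; cat >> h.py <<'E'
from scipy.spatial.transform import Rotation as Ro
def R(c): return Ro.from_quat(np.array(c['rotation']),scalar_first=True).as_matrix()
E
python3 - <<'E'
from h import *
im=cv2.imread('pics/top0.png')[130:270,190:390]
im=cv2.convertScaleAbs(im,alpha=1.3)
cv2.imwrite('pics/crop.png',cv2.resize(im,None,fx=4,fy=4,interpolation=cv2.INTER_CUBIC))
c=viewer.calibration('top');print(ray(c,280,210,0),ray(c,280,110,0),ray(c,180,210,0))
E
```

```text
[0.57561428 0.0584746  0.        ] [0.82599752 0.05204859 0.        ] [0.58331525 0.29554888 0.        ]
```

View pics/crop.png

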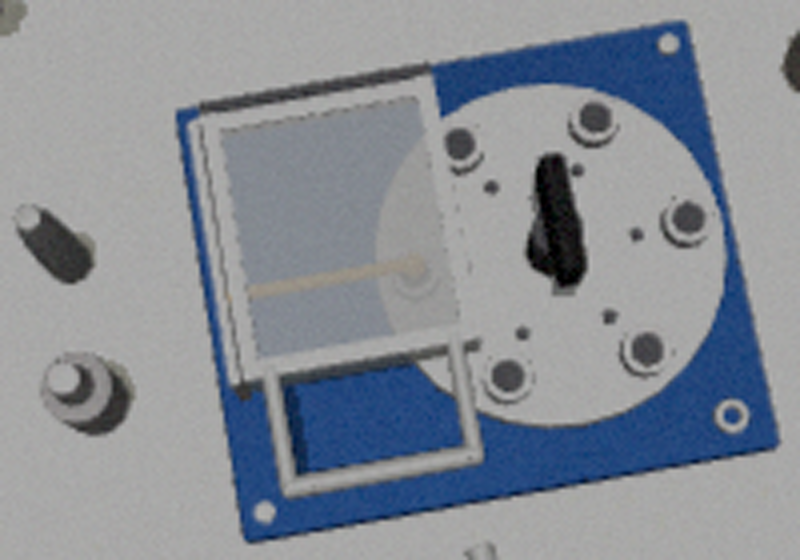

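The crop puts the plate corners at (178,107), (686,22), (778,446) and (246,541). The handle bar runs from (290,487) to (474,457), and the top of the hub bar from (550,155) to (572,285).

```bash
cat >> h.py <<'E'
def pix(x,y): return (x+.5)/4-.5+190,(y+.5)/4-.5+130
def fit():
    c=viewer.calibration('top')
    P=np.array([ray(c,*pix(*p),.02)[:2] for p in[(178,107),(686,22),(778,446),(246,541)]])
    F=np.array([(130,130),(130,-180),(-130,-180),(-130,130)])/1000
    a=P-P.mean(0);b=F-F.mean(0)
    th=np.arctan2((b[:,0]*a[:,1]-b[:,1]*a[:,0]).sum(),(a*b).sum()); r=np.array([[np.cos(th),-np.sin(th)],[np.sin(th),np.cos(th)]])
    t=P.mean(0)-r@F.mean(0); return c,th,r,t,P-(F@r.T+t)
E
python3 - <<'E'
from h import *
c,th,r,t,e=fit();print(th,t,e*1000)
w=lambda x,y,z:np.r_[r@[x,y]+t,z]
for n,p in dict(hub=(0,-.07,.12),handle=(-.11,.045,.085),hinge=(.1,.045,.085)).items(): print(n,w(*p))
for p,z in[((290,487),.085),((474,457),.085),((550,155),.135),((572,285),.135)]:
  q=ray(c,*pix(*p),z)[:2]; print(p,r.T@(q-t))
for p in[(434,270),(595,118),(687,218),(645,350),(508,378),(460,145)]:
  q=r.T@(ray(c,*pix(*p),.058)[:2]-t)-[0,-.07]; print(p,np.hypot(*q),np.degrees(np.arctan2(q[1],q[0])))
# others
q=lambda u,v,z:ray(c,u,v,z)[:2]
print('motor top',q(*pix(65,380),.095),'hp',q(*pix(28,215),.115),'lring',q(250,296,0))
q0=Ro.from_quat(monitor.get_state()['orientation'],scalar_first=True).as_matrix();print(q0)
E
```

```text
0.14232308427076307 [0.59438369 0.01824938] [[ 0.00415327 -2.12184771]
 [-2.25161559  2.04743999]
 [ 1.42221526  2.29129884]
 [ 0.82524706 -2.21689112]]
hub [ 0.6043127  -0.05104286  0.12      ]
handle [0.47911294 0.04719165 0.085     ]
hinge [0.68698966 0.0769787  0.085     ]
(290, 487) [-0.10998891  0.0941485 ]
(474, 457) [-0.11106235 -0.00451403]
(550, 155) [ 0.03103973 -0.0687594 ]
(572, 285) [-0.03817445 -0.06694825]
(434, 270) 0.06751597657166393 91.7098621056362
(595, 118) 0.0780560577728079 -28.597085885841548
(687, 218) 0.076655134939137 -88.09762184211222
(645, 350) 0.07714048054974049 -149.69958535487612
(508, 378) 0.07869871970507772 151.0774810146602
(460, 145) 0.07777040250433072 31.33003810848828
motor top [0.53162476 0.21368506] hp [0.61736658 0.2296676 ] lring [0.37894436 0.13184857]
[[-9.04826388e-01  4.25779718e-01 -9.16462755e-04]
 [ 4.25780643e-01  9.04825317e-01 -1.41047648e-03]
 [ 2.28686424e-04 -1.66644844e-03 -9.99998585e-01]]
```

{"fn": "carry_out", "kwargs": {"plan": [[[0, 0, 0.15, 45, -70, 0, 40], [0, 0, 0.3, 90, -140, 0, 40], [0, 0, 0.45, 130, -210, 0, 40], [0, 0, 0.582, 165, -260, 0, 40], [0, 0, 0.582, 190, -300, 0, 40], [0, 0, 0.582, 215, -340, 0, 40], [0, 0, 0.582, 240, -380, 0, 40], [0, 0, 0.582, 265, -420, 0, 40], [0, 0, 0.582, 290, -460, 0, 40], [0, 0, 0.582, 315, -500, 0, 40], [0, 0, 0.582, 340, -540, 0, 40], [0, 0, 0.582, 360, -571, 0, 40], [0, 0, 0.582, 360, -571, -20, 40], [0, 0, 0.582, 360, -571, -40, 40], [0, 0, 0.582, 360, -571, -40, 40], [0, 0, 0.582, 360, -571, -40, 40], [0, 0, 0.582, 360, -571, -40, 40], [0, 0, 0.582, 360, -571, -40, 40]]], "squeeze": 40}}

```text
clock: 1.9
tcp_pos: [0.6047, -0.0494, 0.1924]
orientation: [0.001, -0.072, 0.997, -0.0]
wrist_force: [-0.2, 0.8, 0.2]
finger_gap: 0.0402
grip_force: 0.0
```

```bash
python3 - <<'E'
from h import *
s=monitor.get_state();print(s)
c=snap('wrist','w1.png')
_,th,r,t,_=fit();w=lambda x,y,z:np.r_[r@[x,y]+t,z]
print([proj(c,w(x,-.07+y,.135)).round(1) for x,y in((-.032,0),(.032,0),(0,-.007),(0,.007))])
E
```

```text
{'clock': 1.9, 'joint_pos': array([-2.13857039e-01,  3.86643143e-01,  5.61292988e-02,  1.23920991e+00,
        2.83511220e-04, -3.57785110e-01]), 'qvel': array([ 0.0052531 , -0.0062413 ,  0.00319628, -0.00409101, -0.00044251,
       -0.00034227]), 'tau': array([-5.28749451e-01, -5.09735119e+01,  2.93470395e+01, -1.99247268e-02,
       -1.77440804e-02,  2.62392619e-03]), 'tcp_pos': array([ 0.60466634, -0.04936824,  0.19242066]), 'orientation': array([ 5.54497220e-04, -7.19020015e-02,  9.97411547e-01, -1.51989138e-05]), 'wrist_force': array([-0.19222544,  0.78074307,  0.15631044]), 'ft_torque': array([ 0.0453857 ,  0.02748979, -0.0048349 ]), 'grip_force': 0.0, 'finger_gap': 0.040175039482902436}
[array([282.7, 175.6]), array([282.7, 263.5]), array([272.5, 221.5]), array([292.8, 221.5])]
```

View pics/w1.png

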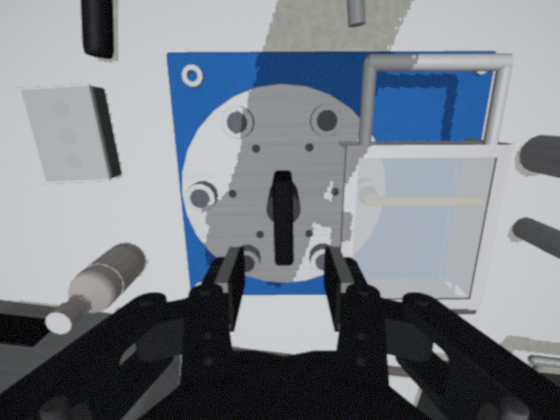

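The wrist view shows the hub bar centred at column 283, rows 171–265. My fit predicted column 283, rows 175–263, so the pose is confirmed. I'll descend and grip.

{"fn": "carry_out", "kwargs": {"plan": [[[0, 0, 0, 0, 0, -30, 40], [0, 0, 0, 0, 0, -60, 40], [0, 0, 0, 0, 0, -88, 40], [0, 0, 0, 0, 0, -88, 40], [0, 0, 0, 0, 0, -88, 40], [0, 0, 0, 0, 0, -88, 5], [0, 0, 0, 0, 0, -88, 5], [0, 0, 0, 0, 0, -88, 5], [0, 0, 0, 0, 0, -88, 5], [0, 0, 0, 0, 0, -88, 5], [0, 0, 0, 0, 0, -88, 5], [0, 0, 0, 0, 0, -88, 5]]], "squeeze": 40}}

```text
clock: 3.15
tcp_pos: [0.6062, -0.0499, 0.1057]
orientation: [0.002, -0.071, 0.997, 0.0]
wrist_force: [-0.3, 3.3, 5.8]
finger_gap: 0.0132
grip_force: 41.2
```

{"fn": "carry_out", "kwargs": {"plan": [[[0, 0, 0.1, 0, 0, 0, 5], [0, 0, 0.2, 0, 0, 0, 5], [0, 0, 0.3, 0, 0, 0, 5], [0, 0, 0.4, 0, 0, 0, 5], [0, 0, 0.5, 0, 0, 0, 5], [0, 0, 0.6, 0, 0, 0, 5], [0, 0, 0.7, 0, 0, 0, 5], [0, 0, 0.8, 0, 0, 0, 5], [0, 0, 0.9, 0, 0, 0, 5], [0, 0, 1.0, 0, 0, 0, 5], [0, 0, 1.047, 0, 0, 0, 5], [0, 0, 1.047, 0, 0, 0, 5], [0, 0, 1.047, 0, 0, 0, 5], [0, 0, 1.047, 0, 0, 0, 5]]]}}

```text
clock: 4.55
tcp_pos: [0.606, -0.0497, 0.1057]
orientation: [0.002, -0.561, 0.828, -0.0]
wrist_force: [-0.6, 5.0, 6.4]
finger_gap: 0.0135
grip_force: 41.4
```

{"fn": "carry_out", "kwargs": {"plan": [[[0, 0, 0, 0, 0, 0, 40], [0, 0, 0, 0, 0, 0, 40], [0, 0, 0, 0, 0, 0, 40], [0, 0, 0, 0, 0, 0, 40], [0, 0, 0, 0, 0, 0, 40], [0, 0, 0, 0, 0, 30, 40], [0, 0, 0, 0, 0, 60, 40], [0, 0, 0, 0, 0, 90, 40], [0, 0, 0, 0, 0, 110, 40], [0, 0, 0, 0, 0, 110, 40], [0, 0, 0, 0, 0, 110, 40], [0, 0, 0, 0, 0, 110, 40]]]}}

```text
clock: 5.75
tcp_pos: [0.604, -0.0506, 0.2117]
orientation: [-0.001, -0.56, 0.828, 0.001]
wrist_force: [-0.5, 0.7, -0.2]
finger_gap: 0.0398
grip_force: 0.0
```

```bash
python3 - <<'E'
from h import *
s=monitor.get_state();print(s['tcp_pos'],s['orientation'],s['joint_pos'])
c=snap('wrist','w2.png')
_,th,r,t,_=fit();w=lambda x,y,z:np.r_[r@[x,y]+t,z]
print([proj(c,w(np.cos(1.047)*x-np.sin(1.047)*y,-.07+np.sin(1.047)*x+np.cos(1.047)*y,.135)).round(1) for x,y in((-.032,0),(.032,0),(0,-.007),(0,.007))])
E
```

```text
[ 0.60404683 -0.05057881  0.21170937] [-0.00089978 -0.56014025  0.82839675  0.00095137] [-2.15906423e-01  3.82264162e-01  9.70407574e-02  1.28819184e+00
  7.32611803e-06 -1.40501779e+00]
[array([284.6, 172.3]), array([284.6, 253.6]), array([275.2, 214.6]), array([293.9, 214.6])]
```

View pics/w2.png

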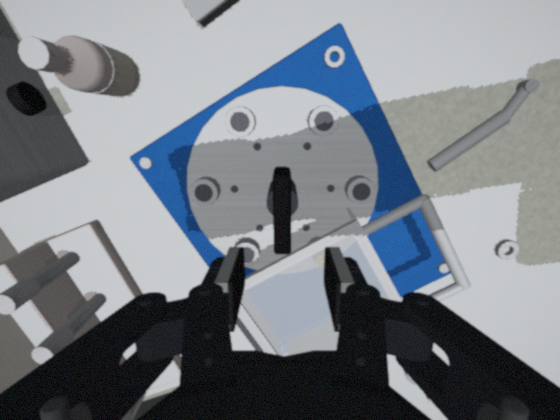

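The wrist view shows the bar vertical in the picture (column 283, rows 167–252) after a 60° turn, so the click is reached and the guard is shut. The handle bar is at right, around (455,245). Next I'll straddle it.

{"fn": "carry_out", "kwargs": {"plan": [[[0, 0, 0.1, -25, 20, 0, 40], [0, 0, 0.2, -50, 40, 0, 40], [0, 0, 0.3, -75, 60, 0, 40], [0, 0, 0.4, -100, 80, 0, 40], [0, 0, 0.524, -125, 98, 0, 40], [0, 0, 0.524, -125, 98, 0, 40], [0, 0, 0.524, -125, 98, 0, 40], [0, 0, 0.524, -125, 98, -35, 40], [0, 0, 0.524, -125, 98, -70, 40], [0, 0, 0.524, -125, 98, -70, 40], [0, 0, 0.524, -125, 98, -70, 40]]]}}

```text
clock: 6.9
tcp_pos: [0.4799, 0.0468, 0.143]
orientation: [0.001, 0.755, -0.656, -0.001]
wrist_force: [0.0, 0.3, 1.3]
finger_gap: 0.04
grip_force: 0.0
```

```bash
python3 - <<'E'
from h import *
s=monitor.get_state();print(s['tcp_pos'],s['orientation'],s['joint_pos'])
c=snap('wrist','w3.png')
_,th,r,t,_=fit();w=lambda x,y,z:np.r_[r@[x,y]+t,z]
print([proj(c,w(-.11,y,.085)).round(1) for y in(-.005,.045,.095)])
E
```

```text
[0.47988339 0.04682871 0.14299705] [ 6.90079956e-04  7.55178980e-01 -6.55517759e-01 -8.36365205e-04] [-6.93536982e-02  1.84422495e-01 -3.46016942e-01  1.04252337e+00
 -9.61271229e-05 -1.78120917e+00]
[array([286. , 151.9]), array([286. , 224.7]), array([286. , 288.5])]
```

View pics/w3.png

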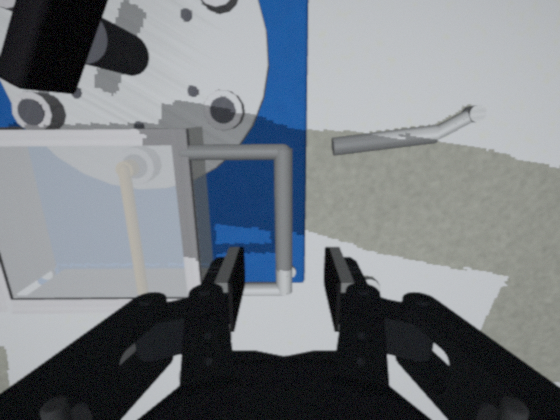

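The bar is at column 284, rows 147–292, midway between the fingers. I'll descend and grip.

{"fn": "carry_out", "kwargs": {"plan": [[[0, 0, 0, 0, 0, -25, 40], [0, 0, 0, 0, 0, -50, 40], [0, 0, 0, 0, 0, -75, 40], [0, 0, 0, 0, 0, -75, 40], [0, 0, 0, 0, 0, -75, 40], [0, 0, 0, 0, 0, -75, 5], [0, 0, 0, 0, 0, -75, 5], [0, 0, 0, 0, 0, -75, 5], [0, 0, 0, 0, 0, -75, 5], [0, 0, 0, 0, 0, -75, 5], [0, 0, 0, 0, 0, -75, 5], [0, 0, 0, 0, 0, -75, 5]]], "squeeze": 35}}

```text
clock: 8.15
tcp_pos: [0.4803, 0.047, 0.0701]
orientation: [-0.0, 0.756, -0.655, 0.001]
wrist_force: [-3.0, -1.2, 7.4]
finger_gap: 0.0107
grip_force: 34.2
```

```bash
python3 - <<'E'
from h import *
s=monitor.get_state();print(s['tcp_pos'],s['wrist_force'],s['finger_gap'])
_,th,r,t,_=fit()
for a in np.radians(np.arange(4,61,4)):
    d=.21*np.array([1-np.cos(a),np.sin(a)]); print(np.round(1000*np.r_[r@[d[0],0],d[1]]).astype(int).tolist())
E
```

```text
[0.4802737  0.04701221 0.0701171 ] [-2.99132049 -1.23689061  7.38850636] 0.010666037546834012
[1, 0, 15]
[2, 0, 29]
[5, 1, 44]
[8, 1, 58]
[13, 2, 72]
[18, 3, 85]
[24, 3, 99]
[32, 5, 111]
[40, 6, 123]
[49, 7, 135]
[58, 8, 146]
[69, 10, 156]
[80, 11, 165]
[92, 13, 174]
[104, 15, 182]
```

{"fn": "carry_out", "kwargs": {"plan": [[[0, 0, 0, 1, 0, 15, 5], [0, 0, 0, 2, 0, 29, 5], [0, 0, 0, 5, 1, 44, 5], [0, 0, 0, 8, 1, 58, 5], [0, 0, 0, 13, 2, 72, 5], [0, 0, 0, 18, 3, 85, 5], [0, 0, 0, 24, 3, 99, 5], [0, 0, 0, 32, 5, 111, 5], [0, 0, 0, 36, 5, 117, 5], [0, 0, 0, 36, 5, 117, 5]]]}}

```text
clock: 9.15
tcp_pos: [0.5128, 0.0519, 0.1862]
orientation: [0.002, 0.756, -0.655, -0.002]
wrist_force: [-8.4, -2.2, 3.0]
finger_gap: 0.0109
grip_force: 34.6
```

{"fn": "carry_out", "kwargs": {"plan": [[[0, 0, 0, 4, 1, 6, 5], [0, 0, 0, 13, 2, 18, 5], [0, 0, 0, 22, 3, 29, 5], [0, 0, 0, 33, 5, 39, 5], [0, 0, 0, 44, 6, 48, 5], [0, 0, 0, 56, 8, 57, 5], [0, 0, 0, 68, 10, 65, 5], [0, 0, 0, 68, 10, 65, 5], [0, 0, 0, 68, 10, 65, 5], [0, 0, 0, 68, 10, 65, 5], [0, 0, 0, 68, 10, 65, 5], [0, 0, 0, 68, 10, 65, 5]]]}}

```text
clock: 10.35
tcp_pos: [0.5813, 0.062, 0.2542]
orientation: [0.001, 0.756, -0.655, 0.0]
wrist_force: [-12.3, -1.2, 16.8]
finger_gap: 0.0101
grip_force: 36.4
```

```bash
python3 - <<'E'
from h import *
s=monitor.get_state();print(s['tcp_pos'],s['wrist_force'],s['finger_gap'])
c=snap('scene','s1.png')
_,th,r,t,_=fit();w=lambda x,y,z:np.r_[r@[x,y]+t,z]
print([proj(c,w(-.005,y,.267)).round(1) for y in(-.005,.045,.095)])
im=cv2.imread('pics/s1.png')[130:340,150:430];cv2.imwrite('pics/s1c.png',cv2.resize(im,None,fx=2.8,fy=2.8,interpolation=cv2.INTER_CUBIC))
E
```

```text
[0.58131819 0.06200649 0.25421267] [-12.31494772  -1.23296959  16.83754716] 0.010054648626984042
[array([284. , 172.5]), array([300.9, 153.8]), array([316.7, 136.4])]
```

View pics/s1c.png

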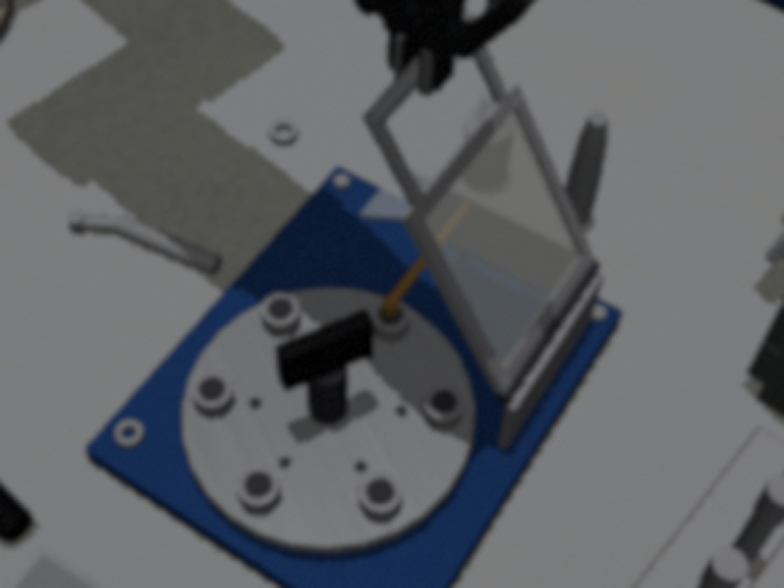

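The guard's right handle corner appears at crop (372,118), and the prediction for 60° was (375,119). A cup sits under the nozzle at crop (390,315), and the bystanders haven't moved. Handing in.

```bash
python3 - <<'E'
from h import *
print(np.abs(monitor.get_state()['qvel']).max()); print(order.hand_in())
E
```

```text
0.001403149094009469
the job is handed in; nothing more can be done
None
```

The job is handed in: the turntable is one click counterclockwise, with a cup under the nozzle, and the arm is holding the guard steady at about 60° by camera check; the hand-in returned no verdict.

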